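Line up the blank and ready the marker

TASK

So that the red stripe on the black sample panel can be carried on over the grey blank, first slide the loose grey blank end-on against the screwed-down black panel, so that their ends meet with no gap and their long sides are in line, and let go of it. Then draw the red marker straight up out of the stand, lean it over to a writing slope of about 45 degrees with its nib pointing down, and hold the nib about 5 cm above the middle of the closed joint; finish there with the marker still held in the gripper. Do not disturb the other markers, the tins, the tape or the cup.

Things in the scene. Friction and masses are not known exactly. Their poses are not given: they have to be found in the camera images.
- seam (a point): Middle of the end face of the fixed black panel, at its top edge, 28 mm above the table: the joint is made here. The panel is 50 mm along x, 110 mm along y, 24 mm thick, with a red stripe along it. This point's y axis runs along the panel, from the end face into the panel; z is up. The loose blank comes from the -y side.
- board: The green cutting board, fixed to the table: 130 mm along x, 320 mm along y, 4 mm thick; origin under its centre. The black panel is screwed to it; the joint is 20 mm from the origin along +y
- blank_center (a point): Centre of the loose grey blank (about 120 g), half-way up: 50 mm along x, 110 mm along y, 24 mm thick, flat on the green board, top 28 mm above the table. Its +y end faces the black panel; when butted its centre is 55 mm from the joint along the joint's -y. It starts with a gap of 25 to 50 mm, up to 10 mm aside and 0.15 rad askew. It slides easily
- blank_edge (a point): The middle of the loose blank's +y end face at its top edge (the end to be butted); same axes as the blank.
- stand_top (a point): Centre of the top face of the fixed pale wooden marker stand, 65 mm above the table; the block is 70 mm along x and 180 mm along y. Three round upright sockets, 20 mm wide and 55 mm deep, lie at y = -55, 0 and +55 mm along it.
- red_center (a point): Red paint marker, round, 18 mm thick, 150 mm long, nib down and upright in one of the stand's three sockets (which one varies). The point is its centre, 75 mm from nib tip and tail; z points from nib to tail. In the socket its tail is 160 mm and its nib 10 mm above the table; 95 mm stand out of the block. About 40 g, loose fit. The white nose tapers over 24 mm.
- marker_red: The same red marker; this origin is the tip of its nib, and z points along the barrel to the tail.
- blue_center (a point): Blue paint marker, round, 18 mm thick, 150 mm long, nib down and upright in one of the stand's three sockets (which one varies). The point is its centre. Leave it alone.
- yellow_center (a point): Yellow paint marker, round, 18 mm thick, 150 mm long, nib down and upright in one of the stand's three sockets (which one varies). The point is its centre. Leave it alone.
- tin_yellow: Loose yellow paint tin, 65 mm across and 74 mm tall, at the back; origin at the centre of its underside. Leave it alone.
- tin_red: Loose red paint tin, 65 mm across and 74 mm tall, at the back; origin at the centre of its underside. Leave it alone.
- tin_blue: Loose blue paint tin, 65 mm across and 74 mm tall, at the back; origin at the centre of its underside. Leave it alone.
- tape: Loose roll of yellow tape lying flat, 90 mm across, 24 mm tall, on the left; origin under its centre. Leave it alone.
- cup: Loose white cup, 84 mm across and 100 mm tall, on the right; origin under its centre. Leave it alone.
- blank: The same grey blank; this origin is the centre of its underside.
Things that resemble listed ones, but are neither listed nor needed, are in the scene too. Of the things like the marker_red, leave any that is green; of the rest the smaller one is meant. Several things look just like the blank: the one meant starts farthest from the robot's base.

How it is judged:
On the way, in this order (a step that is already met when the one before it is completed fails the run):
1. the grey blank is butted flush against the black panel, in line with it, and let go, with the red marker still in its socket (y of blank_edge in the frame of seam between -0.003 and 0.003 m and x of blank_edge in the frame of seam between -0.006 and 0.006 m and z of blank_edge in the frame of seam between -0.003 and 0.003 m and angle between the y axis of blank_edge and the y axis of seam, either way round below 0.06 rad and linear speed of blank below 0.02 m/s and contact force between the fingers and blank below 0.2 N and height (world z) of marker_red below 0.03 m), for 0.2 s.
2. the red marker is drawn out: its nib is clear above the stand (height (world z) of marker_red above 0.07 m), for 0.1 s.
At the end, for the whole second after the job is handed in: Blank flat against the black panel (gap under 3 mm, in line within 6 mm and 0.06 rad); red marker held still by the fingers alone, leaning 32 to 58 degrees from upright, nib down, its tip within 25 mm sideways of the middle of the joint and 25 to 85 mm above the panels (y of blank_edge in the frame of seam between -0.003 and 0.003 m and x of blank_edge in the frame of seam between -0.006 and 0.006 m and z of blank_edge in the frame of seam between -0.003 and 0.003 m and angle between the y axis of blank_edge and the y axis of seam, either way round below 0.06 rad and angle between marker_red's own z axis and vertical between 0.56 and 1.01 rad and horizontal distance between marker_red and seam below 0.025 m and z of marker_red in the frame of seam between 0.025 and 0.085 m and contact force between the fingers and marker_red above 1 N and linear speed of marker_red below 0.03 m/s); the arm keeps its last pose, push and grip.
It fails at once if another marker is pulled or knocked (over 20 mm) (distance of any of blue_center, yellow_center from where it was at the start of the episode above 0.02 m).
It fails at once if a tin, the tape or the cup is pushed away (over 30 mm) (distance of any of tin_yellow, tin_red, tin_blue, tape, cup from where it was at the start of the episode above 0.03 m).
It also fails if it takes over 51 s, if anything falls off the work surface, if the arm or the gripper's body presses on something with over 40 N, if the wrist force passes 120 N, or if a joint passes its speed limit or range.

ROBOT

A 6-joint arm with a two-finger parallel gripper is mounted at the origin on the work surface. World frame = base frame: x ahead of the robot, y to its left, z up, the work surface at z = 0. Lengths are in m, angles in rad, forces in N, time in s.
With the tool pointing down it reaches from about 0.3 to 0.875 m from the base axis. Payload 6.4 kg.
Tool frame: the origin (TCP) lies at the very end of the fingers, on their centre line; the grasp point (between the pads) lies 19 mm behind it; z points along the fingers, y is the direction in which the jaws open and shut (so a half turn about z gives the same grasp; the last joint's range is limited). The gripper opens to 85 mm and grips with 20 to 120 N. Pads are 22 mm wide; open, the fingers measure 114 mm over their backs; the gripper's body (76 mm by 85 mm) begins 54 mm behind the grasp point. The pads swing forward as they close: fully open they stand 13 mm farther back than shut.
Start: joints at [1.04, 0.181, 1.607, -0, 1.354, -0.206], TCP at [0.183, 0.545, 0.203] pointing down, gripper open.
Joint ranges: [-2.99, 2.99], [-0.89, 2.07], [0.3, 2.58], [-1.14, 4.28], [0, 2.63], [-3.12, 3.12]. Speed limits (rad/s): [2.57, 2.57, 3.01, 3.14, 3.14, 3.14].

INTERFACE

Orientations are given as a unit quaternion [x, y, z, w].
In Python, from cell import state, grab_frame, get_calibration, ctrl gives the robot as it stands.
- The arm moves only by the tool carry_out, never from a script. Its argument "moves" is one flat list of numbers, 7 for each row, row after row: the shift along the tool's x, y, z each as a share of 300 mm, from -1 to 1, then the turn, a rotation vector about the tool's x, y, z each as a share of 1.5 rad, from -1 to 1, then the opening, from -1 (shut) to 1 (fully open). In form: [dx, dy, dz, ax, ay, az, hand, dx, dy, dz, ax, ay, az, hand, ...]. A call has 1 to 10 rows; each row is the pose to reach, as a shift and turn from the pose commanded when the call began, along the tool's axes at that moment; what a row does not reach only later rows make up. A row lasts 1/8 s, in which the tool goes at most 62.5 mm and 10.7 degrees, less where a joint would pass 70% of its speed; a pose out of reach is approached as far as the arm can. A call with a number of a shift or a turn outside -1 to 1 is refused whole. A call with a gripper value outside its range is refused whole. The fingers move at their own pace and stop on an object; the grip force is fixed at half the most. Time passes only in rows, so rows that repeat a pose let the fingers close. It gives the time, the measured TCP pose, the force and the opening at its end, in the units of the state.
- state(): the state, without advancing time (a new reading comes with each control period).
- grab_frame(name): name is "side" or "top"; returns the picture (480x640x3 uint8, red, green, blue); there is no depth.
- get_calibration(name): a dict with "fov_y" (degrees; the focal length in pixels is half the picture's height over the tangent of half this angle, whatever the lens; pixels are square), "cx", "cy" (the principal point, pixels), "world_to_cam" (4x4, takes a point from world to camera coordinates). Camera axes: x right, y down, z forward; pixel columns grow to the right and rows downward; lengths in m; the calibration is good to about 2 mm. A picture is of the moment at which its call begins. get_calibration takes no time and is no camera call.
- ctrl.finish_job(): hands the job in, once; it reports no verdict.
The state is a dict: "time": time; "qpos": joint angles; "joint_vel": joint speeds; "effort": joint torques, N m; "tcp_pos": TCP position; "eef_rot": TCP orientation; "force": force on the tool from outside, world axes, zero at the start; "wrist_torque": the same for the moment, N m; "finger_gap": finger opening in m.
Only numpy, scipy, OpenCV 4.12 (cv2) and the standard library are available. Lean on these libraries where they do the work, as an engineer would, in place of code of your own. Each camera call takes 0.05 s, during which the arm holds its last target. There are 200 camera calls.

## Working session

There is one attempt and no reset: what is moved stays moved. The work goes in short steps, Python scripts to look and compute and a tool call to move; the robot and the scene stay as the last step left them, time stands still between calls to the robot, and variables do not carry over. Pictures are saved under pics/ and viewed, about 8 in all and at most 12, crops included, and the job is handed in when it is done.

Besides the shell and the picture viewer there is one more tool, called after "Request:" in YAML: its name, and indented under it one key for each argument. carry_out: Moves the arm, as the interface text tells. Its arguments: {"type":"object","properties":{"moves":{"type":"array","items":{"type":"number","minimum":-1,"maximum":1}}},"required":["moves"]}

```bash
ls; mkdir -p pics
python3 - <<'E'
from cell import state,grab_frame,get_calibration
import cv2
print(state())
for n in("top","side"):
    cv2.imwrite(f"pics/{n}0.png",cv2.cvtColor(grab_frame(n),cv2.COLOR_RGB2BGR)); print(get_calibration(n))
E
```

```text
pics
{'time': 0.0, 'qpos': array([ 1.03970090e+00,  1.81580543e-01,  1.60798673e+00,  2.19764374e-05,
        1.35379114e+00, -2.06284968e-01]), 'joint_vel': array([-7.01365861e-04,  1.61534834e-03,  8.63137607e-04, -8.40670581e-04,
       -7.24633617e-05, -5.87322549e-04]), 'effort': array([-1.06871481e-03, -4.44862533e+01, -3.51343024e+01, -4.67081827e-04,
        9.14018165e-03, -5.00307294e-05]), 'tcp_pos': array([0.18316258, 0.54442598, 0.20257226]), 'eef_rot': array([ 1.61694535e-01,  9.86840462e-01, -8.19683021e-04, -3.28191641e-04]), 'force': array([-0.2244391 , -0.26552003,  0.13393774]), 'wrist_torque': array([0.00428735, 0.02836957, 0.00573725]), 'finger_gap': 0.08504887020712239}
{'fov_y': 42.539047559842956, 'cx': 309.31795751391314, 'cy': 240.0525596048897, 'world_to_cam': array([[-4.35542549e-03, -9.99989964e-01, -1.04946038e-03,
        -6.75417268e-04],
       [-9.97204276e-01,  4.42157545e-03, -7.45927670e-02,
         5.68438328e-01],
       [ 7.45966587e-02,  7.21643137e-04, -9.97213527e-01,
         1.66147136e+00],
       [ 0.00000000e+00,  0.00000000e+00,  0.00000000e+00,
         1.00000000e+00]])}
{'fov_y': 55.06970146700455, 'cx': 320.31214142559935, 'cy': 242.91298982624326, 'world_to_cam': array([[ 0.95758544, -0.28808172,  0.00624876, -0.55846998],
       [-0.16508484, -0.56625904, -0.80752567,  0.14665425],
       [ 0.2361718 ,  0.77224324, -0.58979933,  1.00153796],
       [ 0.        ,  0.        ,  0.        ,  1.        ]])}
```

View pics/top0.png

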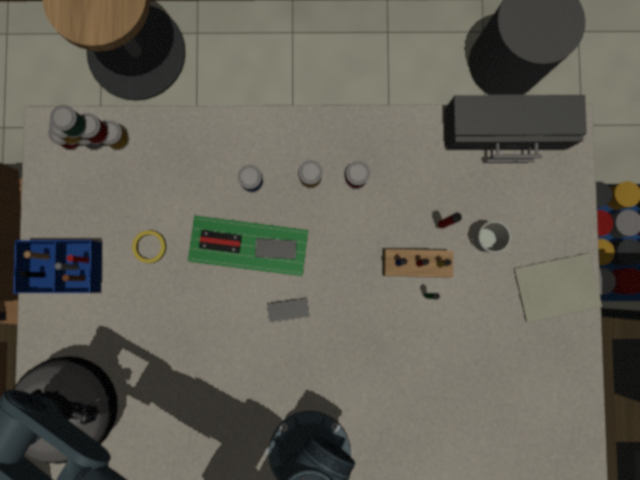

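View pics/side0.png

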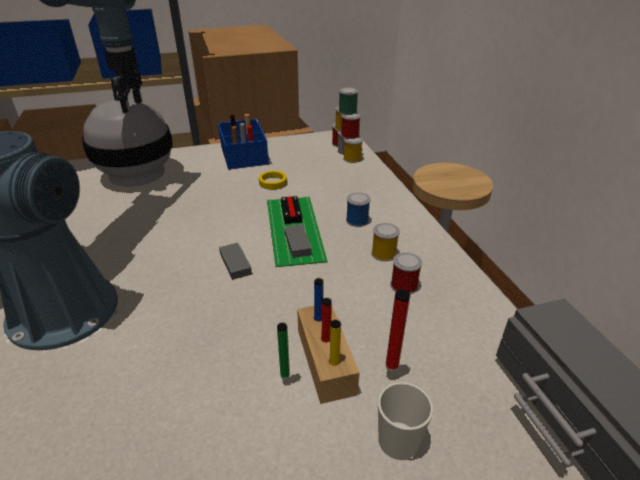

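The top view shows the board at about (248,245), with the black panel at (220,241) and the blank on the board at (276,248), which is the farther of the two blanks. The decoy blank is at (288,309). The stand is at (418,262). The side view shows red in the middle socket, with blue on the +y side and yellow on the −y side. The big red marker at (450,219) is a decoy.

```bash
cat > h.py <<'E'
import numpy as np,cv2
from cell import state,grab_frame,get_calibration
def ray(n,uv,z):
    c=get_calibration(n);f=240/np.tan(np.radians(c["fov_y"]/2));T=c["world_to_cam"];R=T[:3,:3];o=-R.T@T[:3,3]
    uv=np.atleast_2d(uv).astype(float)
    d=np.c_[(uv[:,0]-c["cx"])/f,(uv[:,1]-c["cy"])/f,np.ones(len(uv))]@R
    return (o+d*((z-o[2])/d[:,2])[:,None])[:,:2]
def rect(n,mask,z):
    "biggest blob -> (centre, long, short, yaw of long axis) in the world plane z"
    k,l,s,_=cv2.connectedComponentsWithStats(mask.astype(np.uint8))
    b=l==1+np.argmax(s[1:,4])
    cs=max(cv2.findContours(b.astype(np.uint8),0,1)[0],key=cv2.contourArea)
    p=ray(n,cs[:,0],z); (c,(w,h),a)=cv2.minAreaRect((p*1000).astype(np.float32))
    if w<h:w,h,a=h,w,a+90
    ys,xs=np.nonzero(b); cen=ray(n,[xs.mean(),ys.mean()],z)[0]
    q=ray(n,np.c_[xs,ys],z);q=q-q.mean(0);e,v=np.linalg.eigh(q.T@q);v=v[:,1]
    return dict(c=np.round(np.array(c)/1000,4),wh=np.round((w,h),1),yaw=round(a%180,2),cen=cen.round(4),pca=round(np.degrees(np.arctan2(v[1],v[0]))%180,2))
E
python3 - <<'E'
from h import *
im=cv2.cvtColor(cv2.imread("pics/top0.png"),cv2.COLOR_BGR2HSV)
H,S,V=[im[...,i].astype(int) for i in range(3)]
g=((H>45)&(H<85)&(S>90)&(V>40)); g[:200]=0;g[290:]=0;g[:,330:]=0;g[:,170:175]=0;g[:,:170]=0
cs=max(cv2.findContours(g.astype(np.uint8),0,1)[0],key=cv2.contourArea)
full=np.zeros(g.shape,np.uint8);cv2.drawContours(full,[cv2.convexHull(cs)],-1,1,-1)
print("board",rect("top",full>0,.004))
ins=cv2.erode(full,np.ones((5,5)))>0
blank=ins&(S<60)&(V>60); print("blank",rect("top",cv2.morphologyEx(blank.astype(np.uint8),2,np.ones((3,3))),.028))
dark=ins&((V<45)|((H<8)|(H>172))&(S>120)); print("panel",rect("top",dark,.028))
red=ins&(((H<8)|(H>172))&(S>120)&(V>60)); print("stripe",rect("top",red,.028))
w=((H>8)&(H<22)&(S>60)&(V>80)); w[:240]=0;w[285:]=0;w[:,:370]=0;w[:,465:]=0
hull=np.zeros(g.shape,np.uint8);cs=max(cv2.findContours(w.astype(np.uint8),0,1)[0],key=cv2.contourArea);cv2.drawContours(hull,[cv2.convexHull(cs)],-1,1,-1)
print("stand",rect("top",hull>0,.065))
o=cv2.imread("pics/top0.png"); v=o.copy(); v[blank]=(255,0,255);v[dark]=(0,255,255);v[(hull>0)&~w]=(255,255,0)
cv2.imwrite("pics/ov.png",np.vstack([cv2.resize(x[200:300,180:470],None,fx=2.7,fy=2.7,interpolation=0) for x in(o,v)]))
# side: red marker tail, near stand
s=cv2.imread("pics/side0.png");h2=cv2.cvtColor(s,cv2.COLOR_BGR2HSV).astype(int)
m=((h2[...,0]<8)|(h2[...,0]>172))&(h2[...,1]>120)&(h2[...,2]>70);m[:290]=0;m[350:]=0;m[:,:310]=0;m[:,340:]=0
ys,xs=np.nonzero(m);print("red side px",xs.min(),xs.max(),ys.min(),ys.max())
vv=(ys>305)&(ys<335);
for y in (310,320,330): print(y,xs[ys==y].min(),xs[ys==y].max())
E
```

```text
board {'c': array([0.5562, 0.1664]), 'wh': array([317.1, 126.6]), 'yaw': 82.46, 'cen': array([0.556 , 0.1666]), 'pca': np.float64(82.35)}
blank {'c': array([0.546 , 0.0888]), 'wh': array([107.9,  50.6]), 'yaw': 87.36, 'cen': array([0.5458, 0.0888]), 'pca': np.float64(86.35)}
panel {'c': array([0.5664, 0.2395]), 'wh': array([107.3,  45.9]), 'yaw': 82.62, 'cen': array([0.5662, 0.2403]), 'pca': np.float64(82.33)}
stripe {'c': array([0.5659, 0.2397]), 'wh': array([105.5,  17.5]), 'yaw': 82.38, 'cen': array([0.566 , 0.2399]), 'pca': np.float64(82.41)}
stand {'c': array([ 0.5044, -0.2923]), 'wh': array([182.8,  76.9]), 'yaw': 88.75, 'cen': array([ 0.5042, -0.2928]), 'pca': np.float64(88.17)}
red side px 322 330 304 341
310 322 330
320 322 330
330 322 328
```

View pics/ov.png

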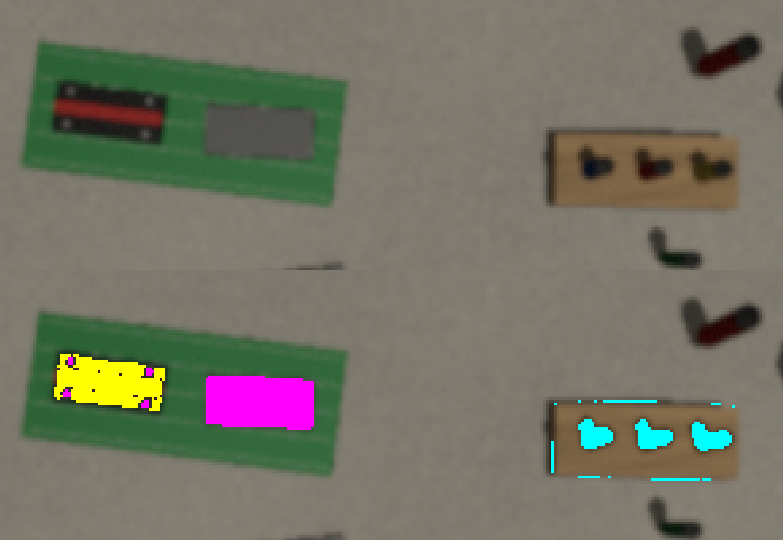

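The seam comes out at about (0.5587, 0.1855) from both the board and the panel, with the joint's y axis at 82.4°. The blank is at (0.546, 0.089), yaw about 86.4°. The red marker is in the middle socket, at about the stand centre (0.504, −0.292).

```bash
cat >> h.py <<'E'
from scipy.spatial.transform import Rotation as Ro
def down(jawyaw):
    a=np.radians(jawyaw);y=np.array([np.cos(a),np.sin(a),0]);z=np.array([0,0,-1.]);return Ro.from_matrix(np.c_[np.cross(y,z),y,z])
def go(pos,R,P0=None,R0=None):
    s=state();P0=s["tcp_pos"] if P0 is None else np.array(P0);R0=Ro.from_quat(s["eef_rot"]) if R0 is None else R0
    d=R0.inv().apply(np.array(pos)-P0)/.3; t=(R0.inv()*R).as_rotvec()/1.5
    print("t",round(s["time"],2),"shift",d.round(3),"turn",t.round(3),"rows",round(max(np.linalg.norm(d)*.3/.0625,np.linalg.norm(t)*1.5/.187),1))
E
python3 -c "
from h import *
go((.365,.317,.203),down(-3.6)); go((.546,.0888,.10),down(-3.6),(.365,.317,.203),down(-3.6))"
```

```text
t 0.1 shift [-0.816 -0.525 -0.001] turn [-0.001  0.     0.873] rows 7.0
t 0.1 shift [-0.721  0.65   0.343] turn [0. 0. 0.] rows 4.9
```

Request:
carry_out:
  moves: [-0.816,-0.525,0,0,0,0.873,1,-0.816,-0.525,0,0,0,0.873,1,-0.816,-0.525,0,0,0,0.873,1,-0.816,-0.525,0,0,0,0.873,1,-0.816,-0.525,0,0,0,0.873,1,-0.816,-0.525,0,0,0,0.873,1,-0.816,-0.525,0,0,0,0.873,1,-0.816,-0.525,0,0,0,0.873,1,-0.816,-0.525,0,0,0,0.873,1]

```text
time: 1.23
tcp_pos: [0.365, 0.3176, 0.2033]
eef_rot: [0.728, 0.686, -0.0, -0.0]
force: [-0.7, 1.0, -0.4]
finger_gap: 0.0852
```

```bash
python3 -c "
from h import *
go((.546,.0888,.10),down(-3.6));print(state()['qpos'])"
```

```text
t 1.23 shift [-0.725  0.648  0.344] turn [-0.     0.     0.002] rows 5.0
[ 4.70181219e-01 -2.66569881e-02  1.82931579e+00 -8.48272004e-06
  1.33932175e+00  5.29762419e-01]
```

Request:
carry_out:
  moves: [-0.725,0.648,0.344,0,0,0,1,-0.725,0.648,0.344,0,0,0,1,-0.725,0.648,0.344,0,0,0,1,-0.725,0.648,0.344,0,0,0,1,-0.725,0.648,0.344,0,0,0,1,-0.725,0.648,0.344,0,0,0,1,-0.725,0.648,0.5,0,0,0,1,-0.725,0.648,0.6,0,0,0,1,-0.725,0.648,0.65,0,0,0,1,-0.725,0.648,0.65,0,0,0,1]

```text
time: 2.48
tcp_pos: [0.5446, 0.0889, 0.008]
eef_rot: [0.729, 0.685, -0.001, -0.001]
force: [-0.7, -0.2, 0.0]
finger_gap: 0.0854
```

Request:
carry_out:
  moves: [0,0,0,0,0,0,0.1,0,0,0,0,0,0,-0.5,0,0,0,0,0,0,-0.5,0,0,0,0,0,0,-0.5,0,0,0,0,0,0,-0.5]

```text
time: 3.1
tcp_pos: [0.5455, 0.0881, 0.0086]
eef_rot: [0.729, 0.684, 0.0, 0.0]
force: [-0.0, 0.4, 0.1]
finger_gap: 0.0213
```

Run:
```python
from h import *
s=state();print(s['force'],s['finger_gap'])
u=np.array([.132,.991])
for back in(.07,.058): go(np.r_[np.array([.5587,.1855])-back*u+0,s['tcp_pos'][2]],down(-7.6))
im=grab_frame("top");o=cv2.cvtColor(im,cv2.COLOR_RGB2BGR);cv2.imwrite("pics/a.png",cv2.resize(o[190:310,170:330],None,fx=4,fy=4))
```

```text
[-0.03709216  0.39962428  0.12280644] 0.021344888658627142
t 3.1 shift [0.094 0.007 0.   ] turn [ 0.    -0.     0.046] rows 0.5
t 3.1 shift [0.134 0.01  0.   ] turn [ 0.    -0.     0.046] rows 0.6
```

View pics/a.png

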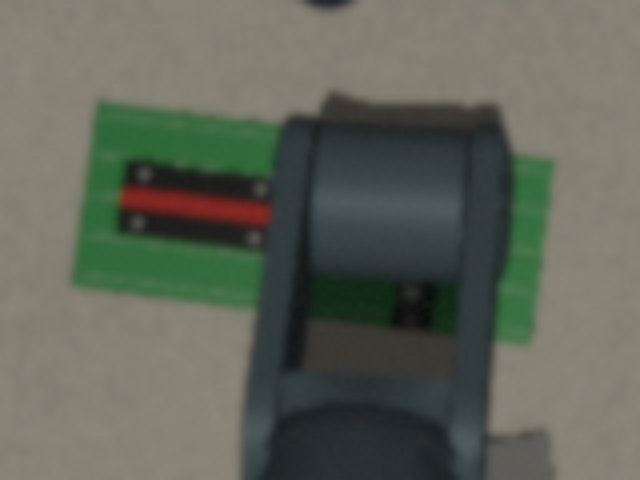

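The jaws went to the commanded 21 mm instead of stopping on the 50 mm blank. I'll check from the side.

Run:
```python
from h import *
o=cv2.cvtColor(grab_frame("side"),cv2.COLOR_RGB2BGR);cv2.imwrite("pics/b.png",cv2.resize(o[150:290,200:360],None,fx=4.2,fy=4.2)); print(state()['finger_gap'])
```

```text
0.02120623582414977
```

View pics/b.png

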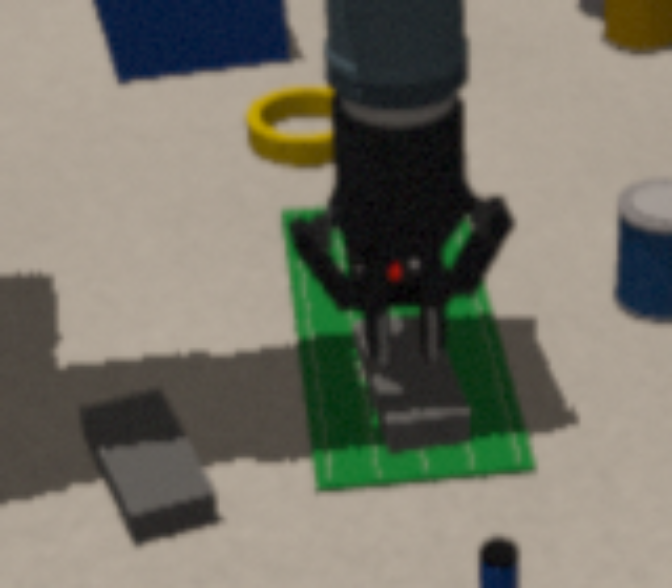

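Run:
```python
from h import *
c=get_calibration("side");f=240/np.tan(np.radians(c["fov_y"]/2))
def pr(p):
    q=c["world_to_cam"]@np.r_[p,1];return (np.array([q[0]/q[2]*f+c["cx"],q[1]/q[2]*f+c["cy"]])-[200,150])*4.2
s=state();P=s['tcp_pos']
for z in(0.0086,.028,.04): print(z,[pr([P[0]+d,P[1],z]).round() for d in(-.011,.011)])
a=np.radians(86.4);u=np.array([np.cos(a),np.sin(a)]);v=np.array([u[1],-u[0]])
o=cv2.imread("pics/b.png")
for i in(-1,1):
  for j in(-1,1):
    p=np.array([.5459,.0888])+i*.055*u+j*.025*v; print(i,j,pr([*p,.028]).round(),pr([*p,.004]).round())
a=cv2.imread("pics/side0.png")[150:290,200:360];cv2.imwrite("pics/c.png",np.hstack([cv2.resize(a[50:115,55:135],None,fx=5,fy=5),cv2.resize(o[210:483,231:567],(400,325))]))
```

```text
0.0086 [array([388., 393.]), array([423., 387.])]
0.028 [array([387., 367.]), array([422., 361.])]
0.04 [array([387., 351.]), array([422., 345.])]
-1 -1 [381. 422.] [382. 454.]
-1 1 [464. 411.] [465. 443.]
1 -1 [350. 319.] [352. 350.]
1 1 [428. 310.] [429. 341.]
```

View pics/c.png

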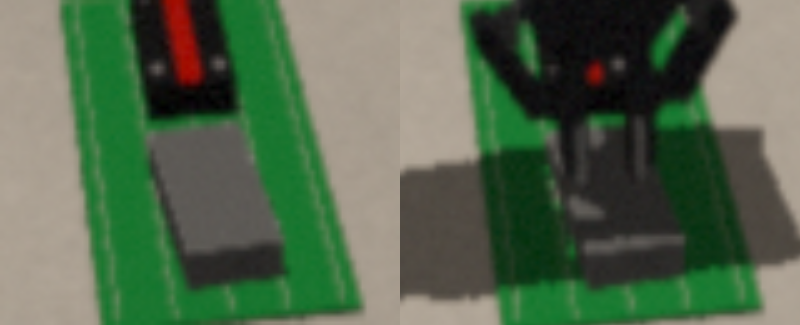

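The blank hasn't moved. The fingers closed above its top, so the open tips sit higher than I assumed. I'll raise, open, and go down lower, feeling for the board.

Request:
carry_out:
  moves: [0,0,-0.12,0,0,0,-0.5,0,0,-0.12,0,0,0,1,0,0,-0.12,0,0,0,1,0,0,-0.12,0,0,0,1,0,0,-0.12,0,0,0,1,0,0,-0.05,0,0,0,1,0,0,0,0,0,0,1,0,0,0.013,0,0,0,1,0,0,0.013,0,0,0,1]

```text
time: 4.32
tcp_pos: [0.5452, 0.0882, 0.0043]
eef_rot: [0.729, 0.684, -0.0, -0.0]
force: [0.0, 0.8, -0.2]
finger_gap: 0.0856
```

Request:
carry_out:
  moves: [0,0,0.01,0,0,0,1,0,0,0.02,0,0,0,1,0,0,0.02,0,0,0,1]

```text
time: 4.7
tcp_pos: [0.5453, 0.0882, -0.0015]
eef_rot: [0.729, 0.684, -0.0, -0.0]
force: [0.4, 0.0, 0.5]
finger_gap: 0.0854
```

Request:
carry_out:
  moves: [0,0,0,0,0,0,0,0,0,0,0,0,0,0,0,0,0,0,0,0,0,0,0,0,0,0,0,0]

```text
time: 5.2
tcp_pos: [0.5455, 0.0882, -0.0013]
eef_rot: [0.729, 0.684, 0.0, 0.0]
force: [0.4, 0.9, 0.2]
finger_gap: 0.0427
```

Run:
```python
from h import *
s=state();print(s['force'],s['finger_gap'])
o=cv2.cvtColor(grab_frame("side"),cv2.COLOR_RGB2BGR);cv2.imwrite("pics/d.png",cv2.resize(o[180:270,250:340],None,fx=6,fy=6))
```

```text
[0.39823778 0.92395383 0.18522043] 0.0426955134759447
```

View pics/d.png

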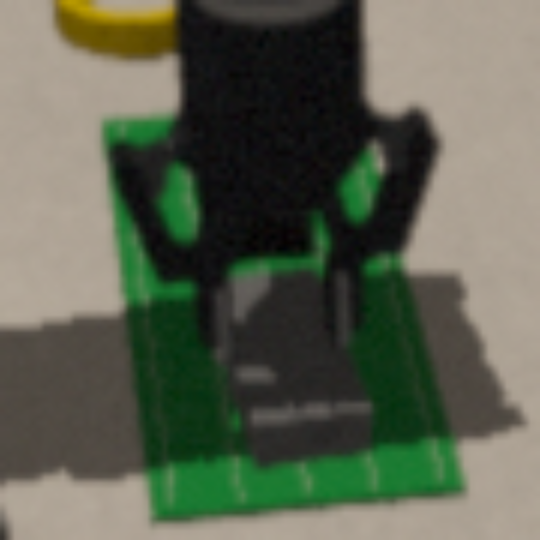

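Request:
carry_out:
  moves: [0,0,-0.08,0,0,0,0,0,0,-0.08,0,0,0,1,0,0,-0.08,0,0,0,1,0,0,-0.04,0,0,0,1,0,0,0,0,0,0,1,0,0,0.01,0,0,0,1,0,0,0.02,0,0,0,1,0,0,0.02,0,0,0,1]

```text
time: 6.25
tcp_pos: [0.5454, 0.0882, -0.0076]
eef_rot: [0.729, 0.684, -0.0, -0.0]
force: [0.3, 0.1, -0.1]
finger_gap: 0.0856
```

Run:
```python
from h import *
s=state();print(s['force'],s['finger_gap'],s['tcp_pos'])
o=cv2.cvtColor(grab_frame("side"),cv2.COLOR_RGB2BGR)
c=get_calibration("side");f=240/np.tan(np.radians(c["fov_y"]/2))
o=cv2.resize(o[180:270,250:340],None,fx=6,fy=6)
for sx in(-1,1):
  for z,col in((.0,(0,0,255)),(.028,(0,255,255)),(.05,(255,255,0))):
    q=c["world_to_cam"]@np.r_[s['tcp_pos'][0]+sx*.0425,s['tcp_pos'][1],z,1];p=(q[0]/q[2]*f+c["cx"]-250)*6,(q[1]/q[2]*f+c["cy"]-180)*6
    cv2.circle(o,(int(p[0]),int(p[1])),3,col,-1)
cv2.imwrite("pics/e.png",o)
```

```text
[ 0.26637956  0.0866061  -0.09950949] 0.08562621422577249 [ 0.54538754  0.0881762  -0.00758452]
```

View pics/e.png

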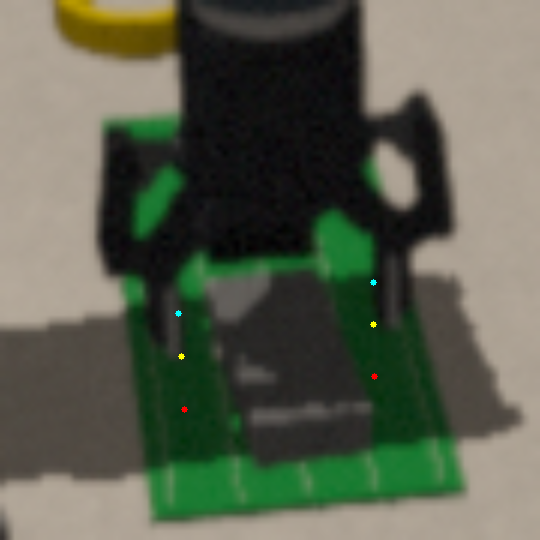

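Projecting the pads shows the open tips near z = 0.03 while the TCP reads −0.008. The real tips are about 24 mm short of the reported TCP, on top of the 13 mm swing. I'll go 14 mm lower and close again.

Request:
carry_out:
  moves: [0,0,0.02,0,0,0,1,0,0,0.035,0,0,0,1,0,0,0.047,0,0,0,1,0,0,0.047,0,0,0,0,0,0,0.047,0,0,0,0,0,0,0.047,0,0,0,0,0,0,0.047,0,0,0,0]

```text
time: 7.18
tcp_pos: [0.5461, 0.0882, -0.0209]
eef_rot: [0.729, 0.684, 0.0, 0.0]
force: [0.6, 0.8, 3.4]
finger_gap: 0.0489
```

Run:
```python
from h import *
s=state();print(s['force'])
u=np.array([np.cos(np.radians(82.4)),np.sin(np.radians(82.4))])
for back in(.062,.058,.055,.052): go(np.r_[np.array([.5587,.1855])-back*u,s['tcp_pos'][2]],down(-7.6))
```

```text
[0.55336565 0.79236083 3.36476154]
t 7.17 shift [0.12  0.007 0.   ] turn [ 0.001 -0.     0.046] rows 0.6
t 7.17 shift [0.134 0.008 0.   ] turn [ 0.001 -0.     0.046] rows 0.6
t 7.17 shift [0.144 0.009 0.   ] turn [ 0.001 -0.     0.046] rows 0.7
t 7.17 shift [0.154 0.009 0.   ] turn [ 0.001 -0.     0.046] rows 0.7
```

Request:
carry_out:
  moves: [0.04,0.003,0,0,0,0.015,0,0.08,0.005,0,0,0,0.03,0,0.115,0.007,0,0,0,0.046,0,0.128,0.008,0,0,0,0.046,0,0.134,0.008,0,0,0,0.046,0,0.134,0.008,0,0,0,0.046,0]

```text
time: 7.92
tcp_pos: [0.551, 0.1276, -0.0209]
eef_rot: [0.752, 0.659, 0.0, 0.001]
force: [-0.6, -3.1, 5.5]
finger_gap: 0.049
```

Request:
carry_out:
  moves: [0.005,0,0,0,0,0,0,0.01,0,0,0,0,0,0,0.01,0,0,0,0,0,0]

```text
time: 8.3
tcp_pos: [0.5514, 0.1303, -0.0209]
eef_rot: [0.752, 0.659, 0.0, 0.001]
force: [-0.4, -3.8, 5.8]
finger_gap: 0.0486
```

Request:
carry_out:
  moves: [0.005,0,0,0,0,0,0,0.01,0,0,0,0,0,0,0.01,0,0,0,0,0,0]

```text
time: 8.68
tcp_pos: [0.5515, 0.131, -0.0209]
eef_rot: [0.752, 0.659, -0.001, 0.002]
force: [-1.8, -14.3, 8.0]
finger_gap: 0.0488
```

Request:
carry_out:
  moves: [0.005,0,0,0,0,0,0,0.01,0,0,0,0,0,0,0.01,0,0,0,0,0,0]

```text
time: 9.05
tcp_pos: [0.5514, 0.131, -0.0209]
eef_rot: [0.752, 0.659, -0.003, 0.003]
force: [-6.2, -27.2, 11.4]
finger_gap: 0.0489
```

Request:
carry_out:
  moves: [-0.012,0,0,0,0,0,0,-0.012,0,0,0,0,0,0,-0.012,0,0,0,0,0,0.4,-0.012,0,0,0,0,0,1,-0.012,0,0,0,0,0,1,-0.012,0,0,0,0,0,1]

```text
time: 9.8
tcp_pos: [0.5509, 0.1338, -0.0217]
eef_rot: [0.752, 0.659, -0.0, -0.0]
force: [-1.0, 0.1, 0.3]
finger_gap: 0.0854
```

Request:
carry_out:
  moves: [-0.012,0,-0.1,0,0,0,1,-0.012,0,-0.3,0,0,0,1,-0.012,0,-0.5,0,0,0,1,-0.012,0,-0.7,0,0,0,1,-0.012,0,-0.9,0,0,0,1,-0.012,0,-0.9,0,0,0,1]

```text
time: 10.55
tcp_pos: [0.5539, 0.1303, 0.255]
eef_rot: [0.752, 0.659, 0.004, 0.004]
force: [0.6, 0.4, -0.7]
finger_gap: 0.0852
```

Run:
```python
from h import *
print(state())
# next: midway at height, over towards stand
go((.45,-.05,.30),down(-1));
```

```text
{'time': 10.55, 'qpos': array([2.24000762e-02, 1.19434404e-01, 1.57191547e+00, 1.09794561e-04,
       1.43861720e+00, 1.54447973e-01]), 'joint_vel': array([-0.00421589,  0.06124365,  0.09462708, -0.00161333, -0.04093467,
        0.00081598]), 'effort': array([ 1.11151244e-01, -4.39945436e+01, -3.76013017e+01,  6.70263580e-04,
        4.84250430e-01,  9.42106708e-04]), 'tcp_pos': array([0.55394679, 0.13027783, 0.25504764]), 'eef_rot': array([0.75221006, 0.65889774, 0.00449211, 0.00368945]), 'force': array([ 0.64570781,  0.35923529, -0.70036865]), 'wrist_torque': array([0.07123576, 0.07987135, 0.02567322]), 'finger_gap': 0.085175971737335}
t 10.55 shift [-0.641 -0.263 -0.154] turn [ 0.008 -0.001 -0.076] rows 3.4
```

Request:
carry_out:
  moves: [-0.64,-0.26,-0.15,0,0,-0.076,0,-0.64,-0.26,-0.15,0,0,-0.076,0,-0.64,-0.26,-0.15,0,0,-0.076,0,-0.64,-0.26,-0.15,0,0,-0.076,0,-0.64,-0.26,-0.15,0,0,-0.076,0]

```text
time: 11.18
tcp_pos: [0.4473, -0.0512, 0.2931]
eef_rot: [0.715, 0.699, -0.0, -0.0]
force: [-0.1, 0.4, 0.7]
finger_gap: 0.0429
```

Run:
```python
from h import *
o=cv2.cvtColor(grab_frame("top"),cv2.COLOR_RGB2BGR);cv2.imwrite("pics/t2.png",o)
im=cv2.cvtColor(o,cv2.COLOR_BGR2HSV);H,S,V=[im[...,i].astype(int) for i in range(3)]
b=((S<60)&(V>60)); full=np.zeros(b.shape,np.uint8)
g=((H>45)&(H<85)&(S>90)&(V>40)); g[:200]=0;g[290:]=0;g[:,330:]=0;g[:,:170]=0
cs=max(cv2.findContours(g.astype(np.uint8),0,1)[0],key=cv2.contourArea);cv2.drawContours(full,[cv2.convexHull(cs)],-1,1,-1)
b=b&(cv2.erode(full,np.ones((5,5)))>0);b[:,:230]=0
print("blank",rect("top",cv2.morphologyEx(b.astype(np.uint8),2,np.ones((3,3))),.028))
# red marker predicted pixels
def pr(n,p):
    c=get_calibration(n);f=240/np.tan(np.radians(c["fov_y"]/2));q=c["world_to_cam"]@np.r_[p,1];return (q[:2]/q[2]*f+[c["cx"],c["cy"]]).round(1)
p=[.5043,-.2925]
print("side pred",[pr("side",[*p,z]) for z in(.085,.12,.16)],"top pred",[pr("top",[*p,z]) for z in(.065,.16)])
print("tail world from top px", ray("top",[427.4,261.5],.16), "green base",ray("top",[422,288],0),ray("top",[437,296],.15))
A=cv2.imread("pics/side0.png");B=cv2.cvtColor(grab_frame("side"),cv2.COLOR_RGB2BGR);A=o[180:300,170:330]
cv2.imwrite("pics/f.png",np.hstack([cv2.resize(A,(533,400)),cv2.resize(cv2.imread("pics/top0.png")[240:305,385:445],(266,400))]))
s=state();print(s['tcp_pos']);go((.5043,-.2925,.25),down(-1.8))
```

```text
blank {'c': array([0.5492, 0.1321]), 'wh': array([109.3,  51.1]), 'yaw': 82.32, 'cen': array([0.5491, 0.1321]), 'pca': np.float64(82.43)}
side pred [array([325.3, 330.3]), array([325.6, 316.7]), array([325.9, 300.3])] top pred [array([418.6, 262.5]), array([425.3, 261. ])]
tail world from top px [[ 0.50304791 -0.29783745]] green base [[ 0.43655265 -0.3121512 ]] [[ 0.41699327 -0.32215159]]
[ 0.44784967 -0.04961219  0.29267599]
t 11.28 shift [-0.806  0.204  0.141] turn [-0.001 -0.001  0.008] rows 4.0
```

View pics/f.png

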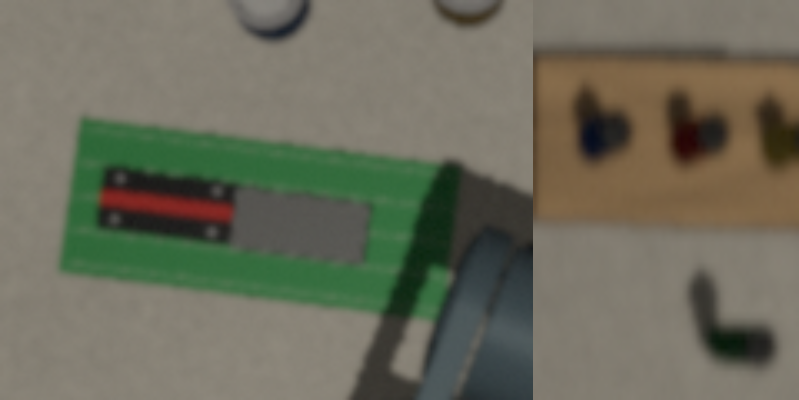

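The blank is butted: centre distance to the panel is 109 mm, yaw 82.4° against 82.4°, and it sits about 2.4 mm to one side. The predicted marker tail pixel matches the picture. Moving over the red marker.

Request:
carry_out:
  moves: [-0.806,0.204,0.141,0,0,0.008,0,-0.806,0.204,0.141,0,0,0.008,0,-0.806,0.204,0.141,0,0,0.008,0,-0.806,0.204,0.141,0,0,0.008,0,-0.806,0.204,0.141,0,0,0.008,0,-0.806,0.204,0.141,0,0,0.008,0,-0.806,0.204,0.141,0,0,0.008,0]

```text
time: 12.15
tcp_pos: [0.5052, -0.2912, 0.2514]
eef_rot: [0.717, 0.697, 0.0, 0.0]
force: [-0.1, -0.0, -0.3]
finger_gap: 0.0433
```

Run:
```python
from h import *
s=state();print(s['tcp_pos']);go((.5043,-.2925,.095),down(-1.8))
o=cv2.cvtColor(grab_frame("side"),cv2.COLOR_RGB2BGR)[230:410,250:430]
cv2.imwrite("pics/g.png",cv2.resize(o,None,fx=3.3,fy=3.3))
```

```text
[ 0.50516567 -0.29116644  0.25139872]
t 12.15 shift [-0.005 -0.003  0.521] turn [ 0.    -0.     0.002] rows 2.5
```

View pics/g.png

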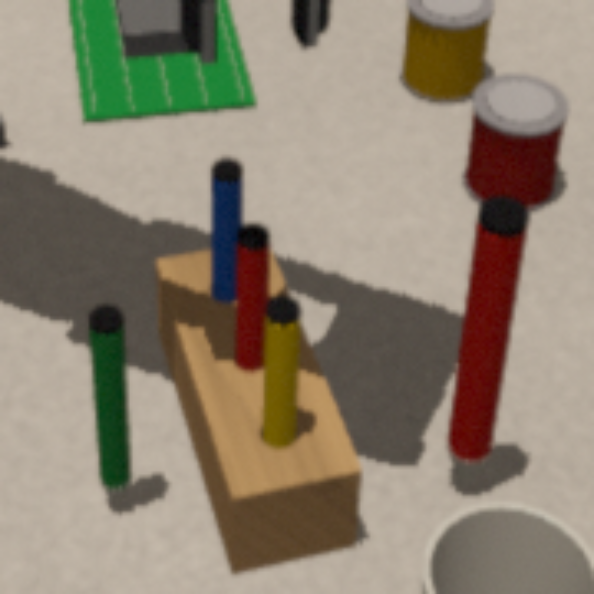

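Both tips straddle the red marker's tail column. Picture count is 10. Descending to grip.

Request:
carry_out:
  moves: [-0.005,-0.003,0.15,0,0,0,0,-0.005,-0.003,0.28,0,0,0,0,-0.005,-0.003,0.38,0,0,0,0,-0.005,-0.003,0.46,0,0,0,0,-0.005,-0.003,0.52,0,0,0,0,-0.005,-0.003,0.52,0,0,0,0]

```text
time: 12.95
tcp_pos: [0.5032, -0.2932, 0.0943]
eef_rot: [0.717, 0.697, -0.0, -0.001]
force: [-0.1, -1.2, 0.2]
finger_gap: 0.0427
```

Request:
carry_out:
  moves: [0,0,0,0,0,0,-1,0,0,0,0,0,0,-1,0,0,0,0,0,0,-1,0,0,0,0,0,0,-1]

```text
time: 13.45
tcp_pos: [0.5047, -0.2952, 0.0966]
eef_rot: [0.718, 0.696, 0.0, 0.001]
force: [-0.3, -0.5, 4.9]
finger_gap: 0.0167
```

Request:
carry_out:
  moves: [0,0,-0.07,0,0,0,-1,0,0,-0.15,0,0,0,-1,0,0,-0.25,0,0,0,-1,0,0,-0.35,0,0,0,-1,0,0,-0.45,0,0,0,-1,0,0,-0.55,0,0,0,-1,0,0,-0.62,0,0,0,-1,0,0,-0.62,0,0,0,-1]

```text
time: 14.45
tcp_pos: [0.5043, -0.2951, 0.2829]
eef_rot: [0.718, 0.696, 0.0, 0.002]
force: [-0.0, 0.2, -0.4]
finger_gap: 0.0164
```

Run:
```python
from h import *
s=state();print(s['tcp_pos'],s['finger_gap'],s['qpos'])
# marker tip in tool frame: tip along +z at TCP reported z minus nib z when gripped (0.0966-0.010)
R0=Ro.from_quat(s['eef_rot']); d=.0866
seam=np.array([.5587,.1855,.028]); nib=seam+[0,0,.052]
th=np.radians(45)
z=np.array([np.sin(th),0,-np.cos(th)])   # lean: tail to robot, nib out in x
y=np.array([0,-1.,0])
for jy in(1,-1):
    y=np.array([0,jy,0.]);R=Ro.from_matrix(np.c_[np.cross(y,z),y,z]); P=nib-d*z; print("xlean",jy,P.round(3)); go(P,R)
# lean about the jaw axis (jaw stays along x): tail to -y / +y
jaw=np.array([1.,0,0])
for sg in(1,-1):
    z=np.array([0,sg*np.sin(th),-np.cos(th)]);R=Ro.from_matrix(np.c_[np.cross(jaw,z),jaw,z]);P=nib-d*z;print("ylean",sg,P.round(3));go(P,R)
```

```text
[ 0.50431581 -0.29511684  0.28294765] 0.016359242678870223 [-7.32382335e-01  1.44169502e-01  1.48900871e+00 -1.06397653e-04
  1.50494382e+00 -7.01821456e-01]
xlean 1 [0.497 0.186 0.141]
t 14.45 shift [ 1.602 -0.073  0.468] turn [-0.417 -0.402 -1.007] rows 9.3
xlean -1 [0.497 0.186 0.141]
t 14.45 shift [ 1.602 -0.073  0.468] turn [-0.399  0.414  0.97 ] rows 9.0
ylean 1 [0.559 0.124 0.141]
t 14.45 shift [1.404 0.137 0.469] turn [ 0.01   0.525 -0.019] rows 7.1
ylean -1 [0.559 0.247 0.141]
t 14.45 shift [1.812 0.125 0.468] turn [-0.006 -0.522 -0.02 ] rows 9.0
```

Nib is clear at about 0.196. Next I'll carry it over at height, then lean it in the x-z plane, tail toward the robot.

Request:
carry_out:
  moves: [0.1,0,-0.07,0,0,0,-1,0.25,0,-0.07,0,0,0,-1,0.4,0,-0.07,0,0,0,-1,0.55,0,-0.07,0,0,0,-1,0.7,0,-0.07,0,0,0,-1,0.85,0,-0.07,0,0,0,-1,0.95,0,-0.07,0,0,0,-1,0.95,0,-0.07,0,0,0,-1]

```text
time: 15.45
tcp_pos: [0.5116, -0.0076, 0.3006]
eef_rot: [0.717, 0.697, -0.001, -0.001]
force: [0.2, -0.1, 0.4]
finger_gap: 0.0163
```

```bash
cat >> h.py <<'E'
def lean(h,d=.0866,deg=45,seam=(.5587,.1855,.028)):
    th=np.radians(deg);z=np.array([np.sin(th),0,-np.cos(th)]);y=np.array([np.cos(th),0,np.sin(th)])
    R=Ro.from_matrix(np.c_[[0,1.,0],y,z]);return np.array(seam)+[0,0,h]-d*z,R
E
python3 - <<'E'
from h import *
print(state()['tcp_pos'],state()['finger_gap'])
P,R=lean(.11);print(P);go(P,R)
E
```

```text
[ 0.51162206 -0.00762439  0.30064797] 0.016333126959736367
[0.49746455 0.1855     0.19923545]
t 15.45 shift [ 0.642 -0.064  0.339] turn [-0.525  0.007 -0.017] rows 4.2
```

Request:
carry_out:
  moves: [0.1,-0.01,0.05,-0.08,0,0,-1,0.2,-0.02,0.1,-0.16,0,0,-1,0.3,-0.03,0.15,-0.24,0,0,-1,0.4,-0.04,0.2,-0.32,0,0,-1,0.5,-0.05,0.25,-0.4,0,-0.01,-1,0.6,-0.06,0.3,-0.48,0,-0.017,-1,0.642,-0.064,0.339,-0.525,0.007,-0.017,-1,0.642,-0.064,0.339,-0.525,0.007,-0.017,-1,0.642,-0.064,0.339,-0.525,0.007,-0.017,-1]

```text
time: 16.58
tcp_pos: [0.4999, 0.1827, 0.2011]
eef_rot: [0.654, 0.652, 0.27, 0.272]
force: [0.7, 0.1, 0.0]
finger_gap: 0.0165
```

Run:
```python
from h import *
s=state();print(s['tcp_pos'],s['finger_gap'],s['qpos'])
P,R=lean(.052);print(P);go(P,R)
def pr(n,p):
    c=get_calibration(n);f=240/np.tan(np.radians(c["fov_y"]/2));q=c["world_to_cam"]@np.r_[p,1];return (q[:2]/q[2]*f+[c["cx"],c["cy"]])
Z=Ro.from_quat(s['eef_rot']).apply([0,0,1]);print("axis",Z)
o=cv2.cvtColor(grab_frame("side"),cv2.COLOR_RGB2BGR);x0,y0=240,130
big=cv2.resize(o[y0:270,x0:380],None,fx=4,fy=4)
for t,col in((.0866,(255,0,255)),(.0626,(255,255,0)),(-.0634,(0,255,0))):
    p=(pr("side",s['tcp_pos']+t*Z)-[x0,y0])*4;cv2.circle(big,tuple(int(v) for v in p),3,col,-1);print(p)
cv2.imwrite("pics/i.png",big)
```

```text
[0.49987001 0.18272512 0.20111608] 0.016536091508781957 [ 0.24180969 -0.34785178  2.31960833 -0.42617506  0.43263379  0.56615622]
[0.49746455 0.1855     0.14123545]
t 16.57 shift [ 0.009 -0.147  0.135] turn [ 0.001  0.003 -0.002] rows 1.0
axis [ 0.70837614 -0.00380256 -0.70582489]
[208.93204218 200.97045572]
[182.28927102 180.93563198]
[31.39218943 67.46408599]
```

View pics/i.png

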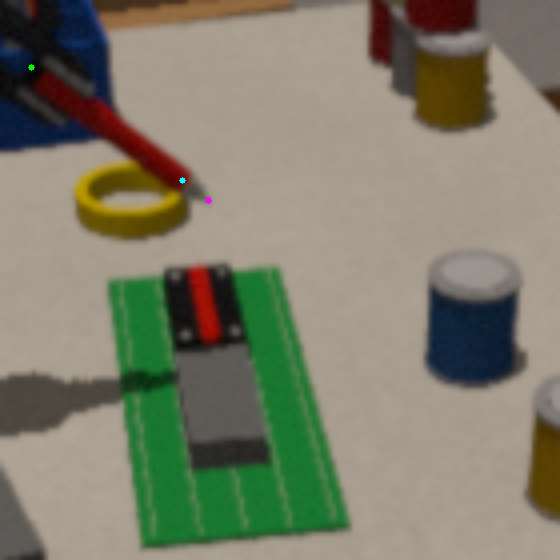

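The magenta dot (209,201), my predicted nib, falls right on the white nib tip, and the lean is 45°. Lowering to about 5 cm above the joint.

Request:
carry_out:
  moves: [0.002,-0.03,0.03,0,0,0,-1,0.005,-0.06,0.055,0,0,0,-1,0.007,-0.09,0.085,0,0,0,-1,0.009,-0.12,0.11,0,0,0,-1,0.009,-0.147,0.135,0,0,0,-1,0.009,-0.147,0.135,0,0,0,-1,0.009,-0.147,0.135,0,0,0,-1,0.009,-0.147,0.135,0,0,0,-1]

```text
time: 17.62
tcp_pos: [0.4975, 0.1861, 0.1417]
eef_rot: [0.654, 0.651, 0.271, 0.272]
force: [0.1, 0.1, -0.8]
finger_gap: 0.0164
```

Run:
```python
from h import *
s=state();Z=Ro.from_quat(s['eef_rot']).apply([0,0,1])
nib=s['tcp_pos']+.0866*Z;print("nib",nib,"rel seam",nib-[.5587,.1855,.028],"lean",np.degrees(np.arccos(-Z[2])),abs(s['joint_vel']).max(),s['force'],s['finger_gap'])
def pr(n,p):
    c=get_calibration(n);f=240/np.tan(np.radians(c["fov_y"]/2));q=c["world_to_cam"]@np.r_[p,1];return (q[:2]/q[2]*f+[c["cx"],c["cy"]])
x0,y0=240,150;o=cv2.cvtColor(grab_frame("side"),cv2.COLOR_RGB2BGR);big=cv2.resize(o[y0:270,x0:340],None,fx=4,fy=4)
for q,col in((nib,(255,0,255)),([.5587,.1855,.028],(255,255,0))): cv2.circle(big,tuple(int(v) for v in (pr("side",q)-[x0,y0])*4),3,col,-1)
t=cv2.cvtColor(grab_frame("top"),cv2.COLOR_RGB2BGR);bt=cv2.resize(t[200:320,180:280],None,fx=4,fy=4);cv2.circle(bt,tuple(int(v) for v in (pr("top",nib)-[180,200])*4),3,(255,0,255),-1)
cv2.imwrite("pics/j.png",np.hstack([big,bt]))
```

```text
nib [0.55891802 0.18583704 0.08073688] rel seam [0.00021802 0.00033704 0.05273688] lean 45.20952184548983 0.007952869731012962 [ 0.11222998  0.11042353 -0.82260292] 0.016418529898998183
```

View pics/j.png

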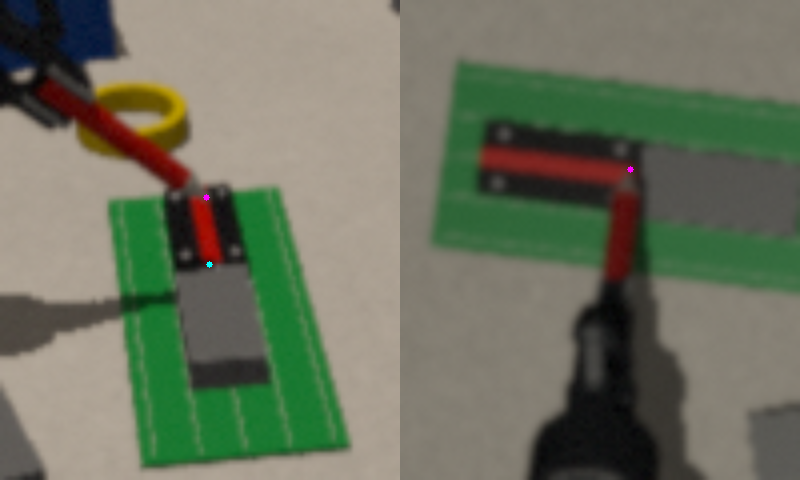

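Both views show the nib at the predicted point over the closed joint. In the side view it's at about (200,192), and in the top view at (630,172). Handing in.

```bash
python3 -c "
from cell import ctrl,state
print(ctrl.finish_job());s=state();print(s['time'],s['finger_gap'],s['tcp_pos'])"
```

```text
the job is handed in; nothing more can be done
None
the job is handed in; nothing more can be done
```

The job is handed in at about 17.7 s of the 51 s allowed. The grey blank is butted against the black panel, and the red marker is held leaning over the joint. No verdict was reported, so the figures below are my own last checks.

- **Blank:** I slid it in until contact, where the push rose to about 27 N, then let go. The top camera put its centre 109 mm from the panel's (110 mm when butted), so there is no visible gap. Its angle was in line within about 0.1°. It sits about 2.4 mm to one side (limit 6 mm).
- **Marker:** I drew the red marker straight up out of the middle socket. The last reading gave:
  - a lean of 45.2°;
  - the nib about 0.4 mm sideways from the joint and 53 mm above the panels;
  - the fingers closed on it at 16.4 mm, with the arm almost still.

  The pictures agreed with the nib position to within a few millimetres.
- **Other things:** I saw no contact with the other markers, tins, tape or cup. I did not measure their positions again at the end.

**What went wrong on the way:** the first two tries to grip the blank closed above it without moving it. The real fingertips were about 24 mm short of the reported tool point, so I measured that from the side camera and went lower. I didn't find the cause.

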